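# Load the battery stick into the carver's raking lamp

### The job

Take the orange battery stick from the charging dock and load it into the raking lamp: with the brass-button end held up, press its flat end against the spring contact, then tip the button end down in front of the plain contact so that the stick lies fully home between the two contacts. Leave the blue stick lying in the dock.

Things in the scene. Friction and masses are not known exactly. Their poses are not given: they have to be found in the camera images.
- orange_center (a point): Centre of the orange battery stick, a cylinder 34 mm thick, 124 mm long, 0.2 kg. x runs along it to the brass-button end (14 mm wide, last 5 mm, beside a black band), which starts roughly towards +y; the flat end is at x = -62 mm. It lies level in a trough of the black charging dock, axis 50 mm above the table, its middle (within 30 mm) free at both sides down to 34 mm below the axis.
- blue_center (a point): Centre of the blue stick, same shape and axes, in the dock's other trough, parallel to the orange one, 130 mm away centre to centre (either may be the nearer). The dock carries each stick on V saddles at 36 to 56 mm either side of its middle; end stops as high as the axis stand 4 mm beyond its ends.
- bay (a point): Where the stick's centre lies when home in the lamp's open bay, 55 mm above the table. x runs level along the bay to the brass plain contact at +62 mm (on a 9 mm wall, top 8 mm above the axis); z up. 35 degree V saddles at x -78 to -36 and 36 to 56 mm centre it, rims 4 mm below the axis; between them free to 37 mm below. Yellow LED bar at y over +65 mm, 100 mm above the table.
- plunger (a joint): Spring contact, a copper plate 26 mm wide, from 11 mm below to 20 above the bay axis, on the bay's -x side (robot's right). Travel in m along the bay's -x: 0 free (face at x = -52 mm), 0.010 stick home, 0.028 stop. 2 N to start, 5 N at 0.010, 350 N/m; once released it slides the stick onto the plain contact. Yellow housing beyond x = -86 mm, top 23 mm above the axis.
Things that resemble listed ones, but are neither listed nor needed, are in the scene too. What is shaped like the part that bears orange_center but white is not meant. Of the things that look like the part that bears blue_center, the largest one is meant.

How it is judged:
By the outcome, as a careful person would: the job done as asked, in the order asked, and still so for the second after the job is handed in, with the robot touching nothing.
It also fails if it takes over 42 s, if anything falls off the work surface, if the arm or the gripper's body presses on something with over 40 N, if the wrist force passes 120 N, or if a joint passes its speed limit or range.

### The arm

A 6-joint arm with a two-finger parallel gripper is mounted at the origin on the work surface. World frame = base frame: x ahead of the robot, y to its left, z up, the work surface at z = 0. Lengths are in m, angles in rad, forces in N, time in s.
With the tool pointing down it reaches from about 0.375 to 0.9 m from the base axis. Payload 3.1 kg.
Tool frame: the origin (TCP) lies on the centre line of the jaws, within the pads' length; the fingertips stand 19 mm ahead of it and the grasp point (between the pads) is the TCP; z points along the fingers, y is the line along which they close (so a half turn about z gives the same grasp; the last joint's range is limited). The gripper opens to 85 mm and grips with 20 to 120 N. Pads are 22 mm wide; open, the fingers measure 114 mm over their backs; the gripper's body (76 mm by 85 mm) begins 54 mm behind the grasp point. The pads swing forward as they close: fully open they stand 13 mm farther back than shut.
Start: joints at [-0.178, 0.527, 1.433, -0, 1.181, -0.178], TCP at [0.625, 0, 0.25] pointing down, gripper open.
Joint ranges: [-3.08, 3.08], [-0.75, 2.2], [0.22, 2.44], [-1.43, 4.57], [0, 2.65], [-2.85, 2.85]. Speed limits (rad/s): [2.79, 2.79, 3.14, 3.14, 3.14, 3.14].

### API

Orientations are given as a unit quaternion [x, y, z, w].
In Python, from station import manip gives the robot as it stands.
- The arm moves only by the tool servo_tool, never from a script. Its argument "rows" is a list that holds one entry, the list of rows, each a list of 7 numbers: the turn, a rotation vector about the tool's x, y, z in degrees, then the shift along the tool's x, y, z in m, then the gripper command: -1 is shut, 1 is fully open, values between are in proportion. In form: [[[wx, wy, wz, tx, ty, tz, jaw], ...]]. A call has 1 to 8 rows; each row shifts and turns the commanded pose from where the row before left it, along the tool's axes as they then stand; what a row does not reach is not made up. A row lasts 1/12 s, in which the tool goes at most 41.7 mm and 7.16 degrees, less where a joint would pass 70% of its speed; a pose out of reach is approached as far as the arm can. A call is refused whole if a number of a shift passes 0.0417 or a number of a turn 7.16, either way. A call with a gripper value outside its range is refused whole. The fingers move at their own pace and stop on an object; "squeeze" is the grip in N (left out, the last holds). Time passes only in rows, so rows that do not move let the fingers close. It gives the time, the measured TCP pose, the force, the opening and the grip force at its end, in the units of the state.
- manip.sense(): the state, without advancing time (a new reading comes with each control period).
- manip.snapshot(name): name is "scene" or "side" or "wrist"; returns the picture (400x640x3 uint8, blue, green, red); there is no depth.
- manip.camera_info(name): a dict with "K" (3x3 intrinsics, pixels), "camera_from_world" (4x4, takes a point from world to camera coordinates). Camera axes: x right, y down, z forward; pixel columns grow to the right and rows downward; lengths in m; the calibration is good to about 2 mm. A picture is of the moment at which its call begins: read the wrist's pose just before it. camera_info takes no time and is no camera call; for the wrist camera it gives the pose at the moment of the call.
- manip.sign_off(): hands the job in; it is judged then, once.
The state is a dict: "t": time; "q": joint angles; "qd": joint speeds; "tau": joint torques, N m; "tcp_pos": TCP position; "tool_rot": TCP orientation; "force": force on the tool from outside, world axes, zero at the start; "ft_torque": the same for the moment, N m; "finger_gap": opening from 0.0 (shut) to 1.0 (fully open); "gripper_force": force on a finger pad.
Only numpy, scipy, OpenCV 4.12 (cv2) and the standard library are available. Lean on these libraries where they do the work, as an engineer would, in place of code of your own. Each camera call takes 0.05 s, during which the arm holds its last target. There are 200 camera calls.

## Working session

There is one attempt and no reset: what is moved stays moved. The work goes in short steps, Python scripts to look and compute and a tool call to move; the robot and the scene stay as the last step left them, time stands still between calls to the robot, and variables do not carry over. Pictures are saved under pics/ and viewed, at most 12 in all, crops included, and the job is handed in when it is done.

Besides the shell and the picture viewer there is one more tool, called after "Call:" as name(argument=value, ...), one argument or row to a line, values as JSON. servo_tool: Moves the arm, as the interface text tells. Its arguments: {"type":"object","properties":{"rows":{"type":"array","items":{"type":"array","items":{"type":"array","items":{"type":"number"}}}},"squeeze":{"type":"number"}},"required":["rows"]}

```bash
ls; mkdir -p pics; python3 - <<'E'
from station import manip
import cv2,numpy as np
s=manip.sense();print(s)
ims=[manip.snapshot(n) for n in("scene","side","wrist")]
for n,i in zip(("scene","side","wrist"),ims):
    cv2.imwrite(f"pics/{n}0.png",i);c=manip.camera_info(n);T=np.array(c["camera_from_world"]);print(n,np.array(c["K"]).tolist(),(-T[:3,:3].T@T[:3,3]).round(3),T[2,:3].round(2))
    np.savez(f"{n}0.npz",K=c["K"],T=T)
E
```

```text
pics
{'t': 0.0, 'q': array([-1.78503462e-01,  5.28453153e-01,  1.43390066e+00,  3.24682922e-05,
        1.18145211e+00, -1.78488776e-01]), 'qd': array([-2.42169986e-05,  8.31186436e-04, -9.65646175e-04,  1.06180650e-03,
       -1.12593645e-03,  2.97250809e-03]), 'tau': array([ 2.50220628e-04, -4.42344439e+01, -1.78024775e+01, -2.06930472e-04,
        8.36740597e-03,  2.24214921e-05]), 'tcp_pos': array([6.24312923e-01, 1.59741230e-04, 2.49342125e-01]), 'tool_rot': array([ 7.07115909e-01,  7.07096787e-01, -6.18810917e-04, -9.17572968e-04]), 'force': array([-0.04173981,  0.26299309,  0.41904366]), 'ft_torque': array([-0.01696974, -0.0180783 , -0.01984282]), 'gripper_force': 0.0, 'finger_gap': 0.9997885847880882}
scene [[380.6883893473868, 0.0, 319.20026588222237], [0.0, 380.6883893473868, 196.76310211116697], [0.0, 0.0, 1.0]] [ 0.944 -0.851  0.865] [-0.44  0.59 -0.68]
side [[371.7077720033278, 0.0, 319.08320428240904], [0.0, 371.7077720033278, 190.51744997576742], [0.0, 0.0, 1.0]] [ 0.25  -0.887  0.654] [ 0.24  0.74 -0.63]
wrist [[306.82431040005895, 0.0, 326.0776879900857], [0.0, 306.82431040005895, 199.53027463549478], [0.0, 0.0, 1.0]] [0.625 0.069 0.375] [-0.   -0.27 -0.96]
```

View pics/scene0.png

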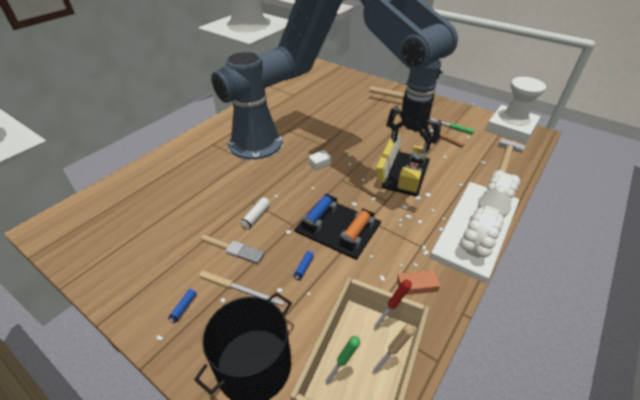

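View pics/side0.png

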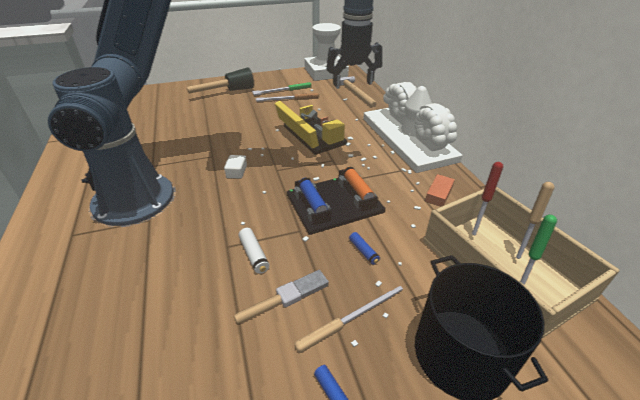

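The scene view shows orange at (358,227) and the dock blue at (320,210). In the side view they are at (357,187) and (312,197). The lamp is at scene (405,170) and side (312,125). Two other blue sticks lie loose at scene (304,265) and (183,305), and a white stick at (256,212).

```bash
cat > h.py <<'E'
import numpy as np,cv2
from station import manip
def load(n): d=np.load(n+".npz");return cv2.imread(f"pics/{n}.png"),d["K"],d["T"]
def shoot(n,tag):
    c=manip.camera_info(n);im=manip.snapshot(n);cv2.imwrite(f"pics/{tag}.png",im);np.savez(tag+".npz",K=c["K"],T=c["camera_from_world"])
def ray(K,T,p):
    R=T[:3,:3];o=-R.T@T[:3,3];d=R.T@np.linalg.solve(K,[p[0],p[1],1.]);return o,d/np.linalg.norm(d)
def tri(*v): # (K,T,pix)
    A=np.zeros((3,3));b=np.zeros(3);rs=[ray(*x) for x in v]
    for o,d in rs: M=np.eye(3)-np.outer(d,d);A+=M;b+=M@o
    X=np.linalg.solve(A,b);return X,max(np.linalg.norm(np.cross(X-o,d)) for o,d in rs)
def plane(K,T,p,z): o,d=ray(K,T,p);return o+d*(z-o[2])/d[2]
def proj(K,T,X): c=K@(T[:3,:3]@X+T[:3,3]);return c[:2]/c[2]
def blobs(im,lo,hi,amin=40):
    m=cv2.inRange(cv2.cvtColor(im,cv2.COLOR_BGR2HSV),lo,hi);n,l,s,c=cv2.connectedComponentsWithStats(m)
    return [(s[i,4],c[i].round(1).tolist(),s[i,:4].tolist(),l==i) for i in range(1,n) if s[i,4]>=amin]
RNG=dict(orange=((5,170,120),(14,255,255)),blue=((105,150,60),(125,255,255)),yellow=((22,140,100),(32,255,255)))
E
python3 - <<'E'
from h import *
C={n:load(n+"0") for n in("scene","side","wrist")}
for k,(lo,hi) in RNG.items():
    for n in C:
        print(k,n,[b[:3] for b in blobs(C[n][0],lo,hi)])
a,b=C["scene"][1:],C["side"][1:]
for nm,p,q in(("o",(358,227),(357,187)),("b",(320,210),(312,197))): print(nm,tri((*a,p),(*b,q)))
print(tri((*a,(405,170)),(*b,(312,125))))
E
```

```text
orange scene [(np.int32(74), [360.5, 226.7], [353, 214, 17, 24])]
orange side []
orange wrist [(np.int32(134), [292.0, 10.4], [278, 5, 29, 12]), (np.int32(59), [285.1, 284.0], [272, 279, 27, 8]), (np.int32(1257), [290.0, 316.1], [273, 289, 34, 52])]
blue scene [(np.int32(287), [319.7, 208.3], [307, 196, 25, 26]), (np.int32(148), [304.4, 263.1], [297, 252, 15, 23]), (np.int32(225), [183.2, 303.6], [172, 290, 23, 28])]
blue side [(np.int32(238), [312.7, 193.7], [303, 180, 22, 28]), (np.int32(144), [362.7, 243.5], [351, 233, 24, 23]), (np.int32(466), [330.0, 384.0], [316, 366, 32, 34])]
blue wrist []
yellow scene [(np.int32(81), [379.8, 173.9], [377, 167, 7, 15]), (np.int32(325), [408.5, 179.6], [399, 168, 22, 23])]
yellow side [(np.int32(289), [294.8, 117.1], [275, 101, 40, 33]), (np.int32(86), [332.3, 123.4], [323, 120, 19, 9])]
yellow wrist [(np.int32(4314), [190.8, 72.5], [150, 0, 100, 144]), (np.int32(84), [204.2, 22.4], [199, 14, 11, 17]), (np.int32(3363), [308.5, 74.6], [271, 43, 75, 64]), (np.int32(78), [216.8, 62.7], [213, 56, 9, 14]), (np.int32(65), [229.3, 100.6], [225, 95, 10, 13])]
o (array([ 0.58240425, -0.17203505,  0.03546406]), np.float64(0.0024849720406148646))
b (array([ 0.45313227, -0.18464602,  0.04185751]), np.float64(0.0015906455802750087))
(array([0.56388672, 0.17029648, 0.03321653]), np.float64(0.008496480546973308))
```

View pics/wrist0.png

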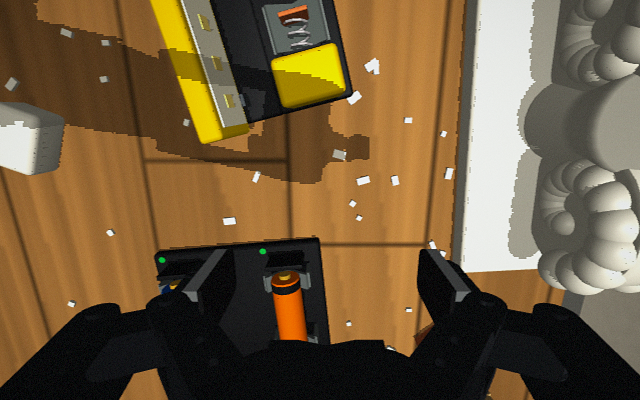

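The wrist view shows the orange stick at (290,316) with its button at (287,278). The lamp is at the top, with the copper plate at (292,10), the yellow housing at (308,75) and the LED bar at (190,70). I look at the lamp from two places first.

Call:
servo_tool(
  rows=[
    [[0,0,0,0.035,-0.02,0,1],[0,0,0,0.035,-0.02,0,1],[0,0,0,0.035,0,0,1],[0,0,0,0,0,0,1],[0,0,0,0,0,0,1]],
  ],
)

```text
t: 0.57
tcp_pos: [0.5844, 0.1068, 0.2502]
tool_rot: [0.706, 0.708, -0.0, -0.0]
force: [0.5, -0.8, -1.0]
finger_gap: 1.003
gripper_force: 0.0
```

```bash
python3 -c "
from h import *
print(manip.sense()['tcp_pos']);shoot('wrist','w1')"
```

```text
[0.58444948 0.10682902 0.25019003]
```

Call:
servo_tool(
  rows=[
    [[0,0,0,0.035,0,0,1],[0,0,0,0.035,0,0,1],[0,0,0,0.03,0,0,1],[0,0,0,0,0,0,1],[0,0,0,0,0,0,1]],
  ],
)

```text
t: 1.03
tcp_pos: [0.5854, 0.2051, 0.25]
tool_rot: [0.707, 0.708, -0.0, 0.0]
force: [1.1, 0.2, -0.2]
finger_gap: 0.998
gripper_force: 0.0
```

```bash
python3 -c "
from h import *
print(manip.sense()['tcp_pos']);shoot('wrist','w2')
a=cv2.imread('pics/w1.png')[:,100:480];b=cv2.imread('pics/w2.png')[:,100:480];cv2.imwrite('pics/w12.png',np.hstack([a,b]))"
```

```text
[0.58537746 0.20506473 0.24997262]
```

View pics/w12.png

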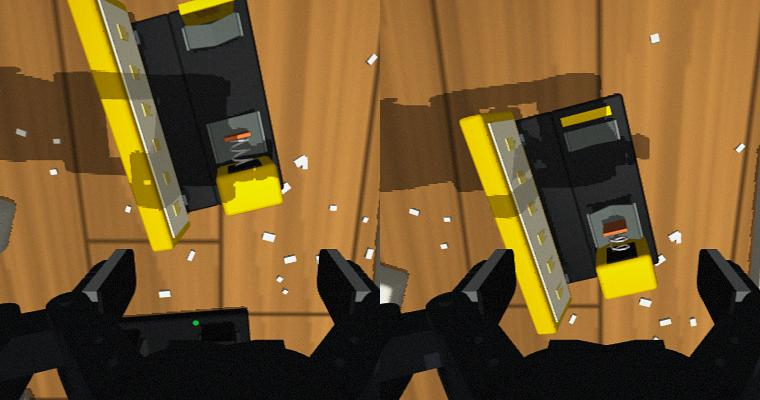

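Left is w1 and right is w2. The plate top is at w1 (338,135) and w2 (337,228). The plain-contact wall top is at w2 (305,117), the housing at w2 (346,275), and the LED bar runs from (190,120) to (265,330). Next I measure these.

```bash
python3 - <<'E'
from h import *
W={n:load(n) for n in("w1","w2")}
for n,(im,K,T) in W.items():
    for k,lo,hi in(("yel",(22,120,60),(32,255,255)),("cop",(3,120,50),(13,255,255))):
        for a,c,bb,m in blobs(im,lo,hi,50):
            if k=="cop" and not(300<c[0]<370 and c[1]<250):continue
            if c[1]>300: continue
            cn=max(cv2.findContours(m.astype(np.uint8),0,1)[0],key=len)
            P=cv2.approxPolyDP(cn,2.5,True)[:,0]
            print(n,k,a,c,bb,P.tolist())
im=W["w2"][0][80:310,260:400];cv2.imwrite("pics/w2c.png",cv2.resize(im,None,fx=2.5,fy=2.5,interpolation=cv2.INTER_CUBIC))
im=W["w1"][0][0:230,260:400];cv2.imwrite("pics/w1c.png",cv2.resize(im,None,fx=2.5,fy=2.5,interpolation=cv2.INTER_CUBIC))
cv2.imwrite("pics/wc.png",np.hstack([cv2.imread("pics/w1c.png"),cv2.imread("pics/w2c.png")]))
E
```

```text
w1 yel 7051 [222.2, 121.8] [167, 0, 123, 252] [[167, 0], [251, 247], [255, 251], [272, 248], [289, 222], [274, 238], [271, 235], [197, 1]]
w1 yel 103 [217.2, 4.1] [205, 0, 23, 13] [[205, 0], [227, 12], [222, 3]]
w1 yel 976 [304.2, 10.4] [278, 0, 57, 26] [[285, 25], [299, 24], [331, 13], [334, 0], [292, 0], [278, 4]]
w1 yel 88 [222.6, 32.4] [218, 25, 11, 16] [[218, 25], [222, 38], [228, 40], [224, 27]]
w1 yel 80 [234.6, 72.0] [230, 65, 10, 14] [[230, 65], [233, 77], [239, 78], [236, 67]]
w1 yel 71 [246.2, 109.1] [242, 103, 9, 13] [[243, 103], [245, 114], [250, 115], [247, 104]]
w1 yel 66 [256.6, 144.3] [253, 138, 8, 13] [[257, 138], [253, 139], [256, 150], [260, 149]]
w1 yel 2732 [349.2, 187.5] [316, 156, 67, 60] [[368, 157], [353, 159], [358, 158], [361, 166], [330, 174], [327, 166], [337, 163], [318, 168], [316, 183], [327, 215], [382, 202], [377, 169]]
w1 yel 64 [266.6, 177.3] [263, 171, 8, 14] [[267, 171], [263, 173], [266, 184], [270, 181]]
w1 yel 53 [276.4, 208.0] [273, 202, 7, 13] [[276, 202], [273, 205], [277, 214]]
w1 cop 161 [336.8, 135.9] [324, 131, 27, 11] [[350, 133], [34
[... 504 characters left out ...]
[237, 172], [241, 183], [245, 180]]
w2 yel 64 [251.4, 207.5] [248, 201, 8, 14] [[252, 201], [248, 204], [251, 214], [255, 211]]
w2 yel 59 [261.1, 237.0] [258, 231, 7, 14] [[262, 231], [258, 234], [261, 244], [264, 240]]
w2 yel 2446 [345.8, 271.3] [315, 236, 62, 63] [[363, 236], [332, 245], [354, 241], [358, 255], [355, 258], [327, 264], [326, 248], [329, 243], [317, 248], [315, 269], [325, 298], [376, 287], [371, 257]]
w2 yel 55 [270.3, 264.6] [267, 258, 7, 14] [[271, 258], [267, 263], [270, 271], [273, 267]]
w2 yel 50 [279.1, 291.1] [276, 285, 7, 14] [[279, 285], [276, 290], [279, 298], [282, 293]]
w2 cop 302 [334.4, 227.5] [323, 219, 25, 18] [[344, 219], [325, 223], [323, 235], [346, 231]]
```

View pics/wc.png

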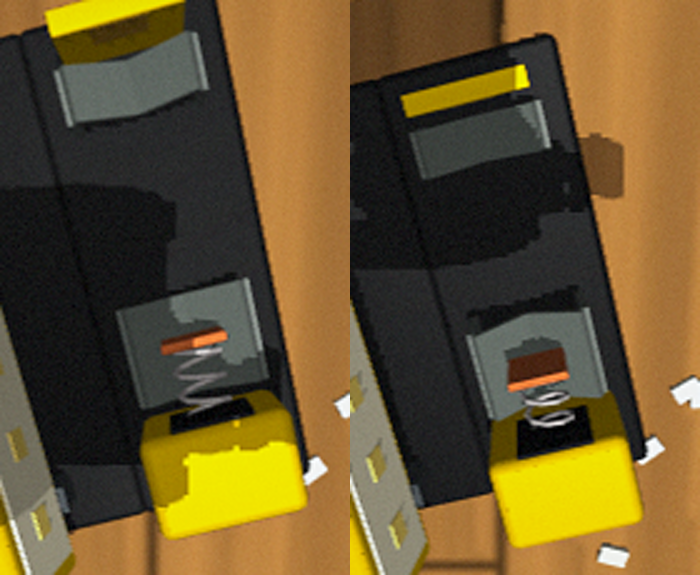

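w1c/w2c: the saddle rim corners, wall top and plate edge show clearly. I triangulate the saddle corners from the two views.

```bash
python3 - <<'E'
from h import *
a=load("w1")[1:];b=load("w2")[1:]
pts=dict(n36L=((306.8,124),(308,214)),n36R=((359.2,112),(356,203.2)),p36L=((288,50),(288,152)),p36R=((343.2,35.2),(340,139)),p56L=((280.8,28.8),(284,135.2)),p56R=((338.4,13.6),(336,120)),wallL=((279,10),(282,126)),wallR=((334,1),(330.5,115)),plate=((338,136),(335.5,232)))
X={}
for k,(p,q) in pts.items():
    X[k],e=tri((*a,p),(*b,q));print(k,X[k].round(4),round(e,4))
# bay frame from rims on z=.051 plane, both views
F={}
for k in list(pts)[:6]: F[k]=np.mean([plane(*a,pts[k][0],.051),plane(*b,pts[k][1],.051)],0)
for k in("wallL","wallR"): F[k]=np.mean([plane(*a,pts[k][0],.063),plane(*b,pts[k][1],.063)],0)
F["plate"]=np.mean([plane(*a,pts["plate"][0],.075),plane(*b,pts["plate"][1],.075)],0)
m=lambda s:(F[s+"L"]+F[s+"R"])/2
n={"n36":-.036,"p36":.036,"p56":.056}
M=np.array([m(k)[:2] for k in n]);xs=np.array(list(n.values()))
d=M[2]+M[1]-2*M[0];
L=sum(F[k+"L"]-F[k+"R"] for k in n)[:2];print("yaw axis",np.degrees(np.arctan2(d[1],d[0])),"yaw cross",np.degrees(np.arctan2(L[1],L[0]))-90)
u=d/np.linalg.norm(d);v=np.array([-u[1],u[0]]);c=(M-np.outer(xs,u)).mean(0);print("bay",c)
for k in F: print(k,((F[k][:2]-c)@u).round(4),((F[k][:2]-c)@v).round(4))
# LED bar yaw
im=load("w2")[0]
for w,p,q in((a,(167,0),(251,247)),(b,(179,120),(225,247))):
    D=plane(*w,p,.1)-plane(*w,q,.1);print("led",np.degrees(np.arctan2(D[1],D[0])))
E
```

```text
n36L [0.5644 0.1645 0.048 ] 0.0005
n36R [0.6183 0.1767 0.046 ] 0.0003
p36L [0.5459 0.2341 0.0504] 0.0009
p36R [0.5998 0.2475 0.0486] 0.0002
p56L [0.5414 0.2517 0.0535] 0.0004
p56R [0.5953 0.2667 0.0457] 0.0
wallL [0.5427 0.2617 0.0733] 0.0001
wallR [0.59   0.2719 0.0633] 0.0006
plate [0.5952 0.1546 0.0769] 0.0002
yaw axis 104.76758214781404 yaw cross -256.1312507376099
bay [0.5821339 0.2056073]
n36L -0.0347 0.0273
n36R -0.0363 -0.0273
p36L 0.0367 0.0277
p36R 0.0359 -0.0277
p56L 0.0552 0.0279
p56R 0.0551 -0.028
wallL 0.0659 0.0248
wallR 0.0621 -0.0245
plate -0.0531 0.0005
led 104.02962343297305
led 103.73061547308932
```

Call:
servo_tool(
  rows=[
    [[0,0,0,-0.04,0,0,1],[0,0,0,-0.04,0,0,1],[0,0,0,-0.04,0,0,1],[0,0,0,-0.04,0,0,1],[0,0,0,-0.04,0,0,1],[0,0,0,-0.04,0,0,1],[0,0,0,-0.04,0,0,1],[0,0,0,0,0,0,1]],
  ],
)

```text
t: 1.75
tcp_pos: [0.5852, -0.0849, 0.2505]
tool_rot: [0.711, 0.704, -0.001, 0.002]
force: [-0.0, 0.3, 0.7]
finger_gap: 1.002
gripper_force: 0.0
```

```bash
python3 - <<'E'
from h import *
print(manip.sense()['tcp_pos'],manip.sense()['qd'].max());shoot('wrist','w3')
im,K,T=load('w3')
for k in("orange","blue"):print(k,[b[:3] for b in blobs(im,*RNG[k])])
cv2.imwrite('pics/w3c.png',im[100:400,100:500])
E
```

```text
[ 0.58516722 -0.08489863  0.2504785 ] 0.08869503741716006
orange [(np.int32(99), [317.4, 211.1], [303, 207, 29, 8]), (np.int32(1692), [323.8, 263.2], [304, 218, 38, 90]), (np.int32(1958), [509.1, 274.4], [473, 244, 70, 57])]
blue [(np.int32(190), [201.1, 220.8], [186, 214, 31, 13]), (np.int32(781), [205.2, 243.9], [189, 227, 35, 37]), (np.int32(122), [230.1, 306.7], [223, 296, 13, 20])]
```

View pics/w3c.png

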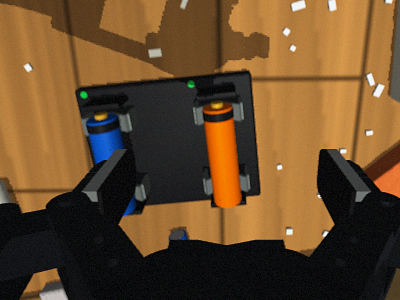

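The w3 crop shows the orange stick in the dock from full-picture (317,205), the button, to (328,308), the flat end. The dock blue is at (205,244). Candidates for orange:
- **(323,260):** orange cylinder with a black band and brass button, lying in the dock. This fits the description.
- **(509,274):** the red-brown piece is a block, not a stick.
- **White stick:** lies loose elsewhere.

The loose blue sticks are smaller, and I don't need to touch any of the blue ones.

```bash
python3 - <<'E'
from h import *
a=load("wrist0")[1:];im,*b=load("w3")
print("rim",tri((*a,(285.1,284)),(*b,(317.4,211.1))))
i0=load("wrist0")[0]
# band/orange boundary: top of big blob
def edge(im,sel):
    m=[x for x in blobs(im,*RNG["orange"],1000) if sel(x[1])][0][3]
    return m
m0=edge(i0,lambda c:c[1]>200);m3=edge(im,lambda c:c[0]<400)
out=[]
for m in(m0,m3):
    ys,xs=np.where(m);r=ys.min()+8;row=xs[ys==r];out.append((row.mean(),ys.min()))
print(out,"band edge",tri((*a,out[0]),(*b,out[1])))
# axis: left/right silhouettes of w3 rows -> mid pixel, axis plane z=.05
ys,xs=np.where(m3);P=[]
for r in range(ys.min()+10,ys.max()-14,4):
    row=xs[ys==r];P.append(plane(*b,((row.min()+row.max())/2,r),.0525)); print(r,row.min(),row.max(),P[-1].round(4)) if r%16<4 else 0
P=np.array(P)[:,:2];d=P[0]-P[-1];print("yaw",np.degrees(np.arctan2(d[1],d[0])))
print("flat end",plane(*b,(328,ys.max()),.06),"button tip",plane(*b,(316,202),.05))
print(cv2.minAreaRect(np.argwhere(m3)[:,::-1].astype(np.float32)))
E
```

```text
rim (array([ 0.57649336, -0.11761609,  0.0653114 ]), np.float64(0.0009300021066103609))
[(np.float64(287.0), np.int64(289)), (np.float64(319.2631578947368), np.int64(218))] band edge (array([ 0.57801884, -0.12682078,  0.06105127]), np.float64(0.0006931274755222122))
240 307 335 [ 0.5787 -0.1561  0.0525]
256 309 337 [ 0.5807 -0.1761  0.0525]
272 311 338 [ 0.5822 -0.1968  0.0525]
288 313 340 [ 0.5844 -0.2182  0.0525]
yaw 94.94338485870534
flat end [ 0.58597289 -0.23911789  0.06      ] button tip [ 0.57378938 -0.11166689  0.05      ]
((323.8692626953125, 263.453857421875), (88.43677520751953, 29.148164749145508), 82.87498474121094)
```

Call:
servo_tool(
  rows=[
    [[0,0,-5.5,0,0,0,1],[0,0,0,-0.03,-0.004,0.03,1],[0,0,0,-0.03,-0.004,0.035,1],[0,0,0,-0.026,-0.005,0.035,1],[0,0,0,0,0,0.03,1],[0,0,0,0,0,0,1],[0,0,0,0,0,0,1]],
  ],
)

```text
t: 2.38
tcp_pos: [0.5789, -0.1564, 0.1248]
tool_rot: [0.673, 0.74, -0.001, -0.003]
force: [0.3, -0.2, -0.0]
finger_gap: 1.001
gripper_force: 0.0
```

```bash
python3 - <<'E'
from h import *
from scipy.spatial.transform import Rotation as R
s=manip.sense();M=R.from_quat(s['tool_rot']).as_matrix();shoot('wrist','w4')
print(s['tcp_pos'],M.round(3).tolist(),"yaw",np.degrees(np.arctan2(M[1,0],M[0,0])))
im,*b=load('w4');m=[x for x in blobs(im,*RNG["orange"],1000) if 200<x[1][0]<450][0]
print(m[:3]);ys,xs=np.where(m[3])
P=[]
for r in range(ys.min()+8,ys.max()-8,12):
    row=xs[ys==r];P.append(plane(*b,((row.min()+row.max())/2,r),.053));d=(P[-1]-s['tcp_pos'])@M;print(r,row.min(),row.max(),d.round(4))
for r in (ys.min(),ys.max()): print(((plane(*b,(xs[ys==r].mean(),r),.065)-s['tcp_pos'])@M).round(4))
E
```

```text
[ 0.57890479 -0.15639944  0.12482258] [[-0.095, 0.996, -0.005], [0.996, 0.095, 0.003], [0.003, -0.004, -1.0]] yaw 95.43067022742302
(np.int32(3895), [326.1, 229.2], [302, 183, 51, 148])
191 302 352 [0.0194 0.0005 0.0719]
203 302 351 [0.0111 0.0002 0.0719]
215 303 351 [0.0026 0.0005 0.0718]
227 303 351 [-0.006   0.0005  0.0718]
239 303 351 [-0.0148  0.0005  0.0718]
251 303 351 [-0.0239  0.0005  0.0718]
263 304 350 [-0.0331  0.0005  0.0717]
275 304 350 [-0.0426  0.0005  0.0717]
287 304 349 [-0.0523  0.0002  0.0717]
299 305 349 [-0.0623  0.0006  0.0716]
311 304 349 [-0.0724  0.0002  0.0716]
[ 0.0275 -0.015   0.06  ]
[-0.0795 -0.0101  0.0596]
```

Call:
servo_tool(
  rows=[
    [[0,0,0,-0.016,0,0.02,1],[0,0,0,0,0,0.03,1],[0,0,0,0,0,0.025,1],[0,0,0,0,0,0,1],[0,0,0,0,0,0,-1],[0,0,0,0,0,0,-1],[0,0,0,0,0,0,-1],[0,0,0,0,0,0,-1]],
  ],
  squeeze=80,
)

```text
t: 3.1
tcp_pos: [0.583, -0.173, 0.0536]
tool_rot: [0.672, 0.741, 0.0, 0.001]
force: [-15.7, -3.8, 14.0]
finger_gap: 0.449
gripper_force: 10.5
```

Call:
servo_tool(
  rows=[
    [[0,0,0,0,0,0,-1],[0,0,0,0,0,0,-1],[0,0,0,0,0,0,-1],[0,0,0,0,0,0,-1]],
  ],
)

```text
t: 3.43
tcp_pos: [0.5804, -0.1729, 0.0537]
tool_rot: [0.672, 0.741, -0.001, -0.001]
force: [-6.1, -1.4, 10.1]
finger_gap: 0.376
gripper_force: 78.3
```

Call:
servo_tool(
  rows=[
    [[0,0,0,0,0,-0.01,-1],[0,0,0,0,0,-0.03,-1],[0,0,0,0,0,-0.035,-1],[0,0,0,0,0,-0.035,-1],[0,0,0,0,0,-0.035,-1],[0,0,-4.5,0,0,0,-1],[0,0,-4.5,0,0,0,-1],[0,0,0,0,0,0,-1]],
  ],
)

```text
t: 4.1
tcp_pos: [0.5826, -0.1726, 0.1983]
tool_rot: [0.612, 0.791, 0.0, 0.002]
force: [0.2, 0.0, -3.7]
finger_gap: 0.372
gripper_force: 80.2
```

```bash
cat > inhand.py <<'E'
from h import *
import sys
from scipy.spatial.transform import Rotation as R
t=sys.argv[1];s=manip.sense();M=R.from_quat(s['tool_rot']).as_matrix();shoot('wrist',t);shoot('side',t+'s')
print(s['t'],s['tcp_pos'].round(4),"yaw",np.degrees(np.arctan2(M[1,0],M[0,0])).round(2),"elev x",np.degrees(np.arcsin(M[2,0])).round(2),"z",M[:,2].round(3),s['force'].round(1),s['finger_gap'])
print("bay rel",((np.array([.5821,.2056,.055])-s['tcp_pos'])@M).round(4))
E
python3 inhand.py w5; python3 - <<'E'
from h import *
im,K,T=load("w5");ims,*_=load("w5s")
v=np.hstack([im[60:400,180:480],ims[0:340,200:500]]);cv2.imwrite("pics/v5.png",v)
print([b[:3] for b in blobs(im,*RNG["orange"])]);print([b[:3] for b in blobs(ims,(3,120,80),(16,255,255))])
E
```

```text
4.1 [ 0.5826 -0.1726  0.1983] yaw 104.58 elev x -0.11 z [ 0.003 -0.001 -1.   ] [ 0.2  0.  -3.7] 0.3721500186777492
bay rel [0.3665 0.0944 0.1428]
[(np.int32(455), [327.7, 155.4], [289, 151, 78, 9]), (np.int32(10812), [326.7, 261.9], [290, 182, 77, 163]), (np.int32(3214), [517.5, 279.9], [463, 247, 99, 63])]
[(np.int32(285), [368.0, 138.5], [359, 126, 24, 26]), (np.int32(177), [490.6, 184.8], [482, 165, 19, 37]), (np.int32(422), [440.5, 186.5], [427, 174, 27, 25])]
```

View pics/v5.png

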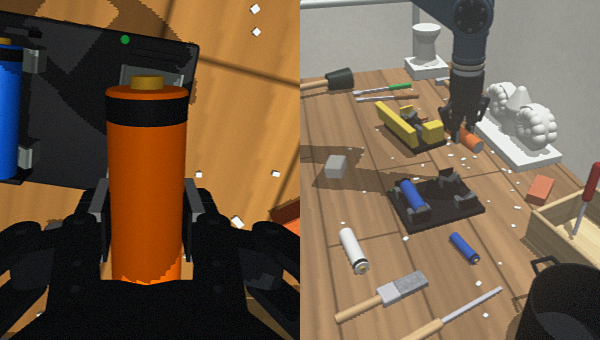

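The stick hangs straight in the pads: wrist view button at (327,143), band at (327,170). The dock's blue stick is undisturbed. I work out the in-hand axis from the silhouette lines.

```bash
cat > axis.py <<'E'
from h import *
import sys
from scipy.spatial.transform import Rotation as R
def run(tag,pos,q):
    im,K,T=load(tag);M=R.from_quat(q).as_matrix()
    m=max([b for b in blobs(im,*RNG["orange"],1000) if 250<b[1][0]<400],key=lambda b:b[0])[3]
    ys,xs=np.where(m);rr=np.arange(ys.min()+8,ys.min()+75,2);N=[]
    for f,o in((np.min,-.5),(np.max,.5)):
        c=[f(xs[ys==r])+o for r in rr];p=np.polyfit(rr,c,1);o_,d1=ray(K,T,(np.polyval(p,rr[0]),rr[0]));_,d2=ray(K,T,(np.polyval(p,rr[-1]),rr[-1]))
        n=np.cross(d1,d2);N.append(n/np.linalg.norm(n))
    ax=np.cross(*N);ax/=np.linalg.norm(ax);ax*=np.sign(ax@M[:,0])
    n1,n2=N;mid=n1+n2;mid/=np.linalg.norm(mid);half=np.arccos(abs(n1@n2))/2
    w=np.cross(ax,mid);w*=np.sign(w@M[:,2]);P=o_+w*.017/np.sin(half)
    a=M.T@ax;p=M.T@(P-pos);print("axis dir tool",a.round(4),"pitch deg",np.degrees(np.arctan2(a[2],a[0])).round(2),"at x=0 y,z:",(p-a*p[0]/a[0]).round(4))
    sm=[b for b in blobs(im,*RNG["orange"],60) if b[0]<1000 and 250<b[1][0]<400]
    if sm:
        y2,x2=np.where(sm[0][3]);cx=int(np.median(x2));r=y2[x2==cx].min()
        # ray with top line of the stick (radius above axis)
        o,d=ray(K,T,(cx,r));dt=M.T@d;ot=M.T@(o-pos);ztop=(p-a*p[0]/a[0])[2]-.017
        print("shoulder x",(ot+dt*(ztop-ot[2])/dt[2]).round(4),"row",r)
if __name__=="__main__":
    s=manip.sense();run(sys.argv[1],s['tcp_pos'],s['tool_rot'])
E
python3 axis.py w5
```

```text
axis dir tool [ 0.9962  0.0178 -0.0853] pitch deg -4.89 at x=0 y,z: [0.     0.0005 0.0133]
shoulder x [ 0.053   0.0011 -0.0037] row 154
```

```bash
sed -i 's/ys.min()+75,2/ys.min()+50,2/' axis.py; python3 axis.py w5; sed -i 's/orange=((5,170,120)/orange=((3,140,40)/' h.py; python3 axis.py w5; python3 - <<'E'
from h import *
im,K,T=load("w5")
m=max(blobs(im,*RNG["orange"],1000),key=lambda b:b[0])[3];ys,xs=np.where(m)
for r in range(ys.min(),ys.max(),12): print(r,xs[ys==r].min(),xs[ys==r].max(),end=' | ')
print();print([ (y,im[y,327].tolist()) for y in range(130,190,2)])
E
```

```text
axis dir tool [ 0.9669  0.0318 -0.2531] pitch deg -14.67 at x=0 y,z: [0.     0.0001 0.0183]
shoulder x [0.0524 0.0011 0.0013] row 154
axis dir tool [ 0.9983 -0.007  -0.0586] pitch deg -3.36 at x=0 y,z: [0.     0.0006 0.0026]
shoulder x [ 0.0559  0.0003 -0.0144] row 150
181 286 365 | 193 286 366 | 205 287 365 | 217 288 364 | 229 288 364 | 241 289 364 | 253 290 363 | 265 290 362 | 277 291 362 | 289 291 361 | 301 290 362 | 313 290 361 | 325 291 361 | 337 292 360 | 
[(130, [61, 66, 58]), (132, [62, 68, 62]), (134, [38, 60, 68]), (136, [15, 48, 68]), (138, [27, 114, 153]), (140, [20, 114, 146]), (142, [26, 103, 144]), (144, [27, 103, 141]), (146, [28, 106, 144]), (148, [28, 105, 143]), (150, [0, 36, 93]), (152, [0, 33, 90]), (154, [0, 73, 177]), (156, [0, 77, 175]), (158, [0, 76, 179]), (160, [24, 18, 24]), (162, [26, 21, 26]), (164, [15, 12, 14]), (166, [11, 14, 13]), (168, [17, 12, 13]), (170, [20, 23, 19]), (172, [21, 20, 21]), (174, [18, 19, 20]), (176, [22, 22, 21]), (178, [18, 20, 21]), (180, [23, 21, 20]), (182, [14, 18, 19]), (184, [25, 25, 20]), (186, [14, 11, 0]), (188, [0, 77, 177])]
```

```bash
sed -i 's/ys.min()+50,2/ys.min()+110,2/' axis.py; python3 axis.py w5; python3 - <<'E'
from h import *
from scipy.spatial.transform import Rotation as R
s=manip.sense();M=R.from_quat(s['tool_rot']).as_matrix();im,K,T=load("w5")
for r,z in((153,-.0144),(153,-.0133),(136,.0027-.007)):
    o,d=ray(K,T,(327,r));d=M.T@d;o=M.T@(o-s['tcp_pos']);print(r,(o+d*(z-o[2])/d[2]).round(4))
E
```

```text
axis dir tool [ 0.9962 -0.004  -0.087 ] pitch deg -4.99 at x=0 y,z: [0.     0.0005 0.0033]
shoulder x [ 0.0558  0.0003 -0.0137] row 150
153 [ 0.0548  0.0006 -0.0144]
153 [ 0.0547  0.0006 -0.0133]
136 [ 0.0601  0.0006 -0.0043]
```

Call:
servo_tool(
  rows=[
    [[0,0,0,0.02,0.005,0,-1],[0,0,0,0.037,0.009,0,-1],[0,0,0,0.037,0.009,0,-1],[0,0,0,0.037,0.009,0,-1],[0,0,0,0.037,0.009,0,-1],[0,0,0,0.037,0.009,0,-1],[0,0,0,0.037,0.009,0,-1],[0,0,0,0.037,0.009,0,-1]],
  ],
)

```text
t: 4.87
tcp_pos: [0.5775, 0.1163, 0.1957]
tool_rot: [0.613, 0.79, -0.0, -0.0]
force: [1.2, -0.0, -2.2]
finger_gap: 0.369
gripper_force: 80.2
```

Call:
servo_tool(
  rows=[
    [[0,0,0,0.037,0.009,0,-1],[0,0,0,0.037,0.009,0,-1],[0,0,0,0.031,0.008,0,-1],[0,5,0,0,0,0,-1],[0,5,0,0,0,0,-1],[0,5,0,0,0,0,-1],[0,5,0,0,0,0,-1],[0,0,0,0,0,0,-1]],
  ],
)

```text
t: 5.53
tcp_pos: [0.5774, 0.2202, 0.1947]
tool_rot: [0.605, 0.777, 0.106, -0.138]
force: [-0.1, -1.1, -2.6]
finger_gap: 0.376
gripper_force: 80.0
```

```bash
cat >> inhand.py <<'E'
B=np.array([.5821,.2056,.055]);y=np.radians(104.4);u=np.array([np.cos(y),np.sin(y),0]);v=np.array([-u[1],u[0],0])
e=s['tcp_pos']-B;print("tcp in bay",round(e@u,4),round(e@v,4),round(e[2],4))
E
python3 inhand.py w6; python3 axis.py w6
```

```text
5.5333 [0.5774 0.2202 0.1947] yaw 104.17 elev x 20.05 z [-0.087  0.332 -0.939] [-0.1 -1.1 -2.6] 0.37629611256827117
bay rel [-0.0623  0.0013  0.1259]
tcp in bay 0.0153 0.0009 0.1397
axis dir tool [ 0.9951  0.0067 -0.099 ] pitch deg -5.68 at x=0 y,z: [0.     0.0001 0.0047]
shoulder x [ 0.0549  0.0002 -0.0123] row 150
```

Call:
servo_tool(
  rows=[
    [[0,0,0,-0.007,0,0.0206,-1],[0,0,0,-0.007,0,0.0206,-1],[0,0,0,-0.007,0,0.0206,-1],[0,0,0,-0.007,0,0.0206,-1],[0,0,0,-0.0035,0,0.0103,-1],[0,0,0,0,0,0,-1],[0,0,0,0,0,0,-1]],
  ],
)

```text
t: 6.22
tcp_pos: [0.5762, 0.2253, 0.0983]
tool_rot: [0.603, 0.779, 0.106, -0.137]
force: [-0.3, 0.2, -1.4]
finger_gap: 0.374
gripper_force: 80.0
```

```bash
python3 inhand.py w7; python3 - <<'E'
from h import *
shoot("scene","w7c")
a=load("w7s")[0][70:180,240:390];b=load("w7c")[0][110:220,330:480]
cv2.imwrite("pics/v7.png",cv2.resize(np.hstack([a,b]),(800,293),interpolation=cv2.INTER_CUBIC))
E
```

```text
6.2167 [0.5762 0.2253 0.0983] yaw 104.53 elev x 19.99 z [-0.086  0.331 -0.94 ] [-0.3  0.2 -1.4] 0.3735928003938659
bay rel [-0.0341  0.0008  0.0337]
tcp in bay 0.0206 0.0008 0.0433
```

View pics/v7.png

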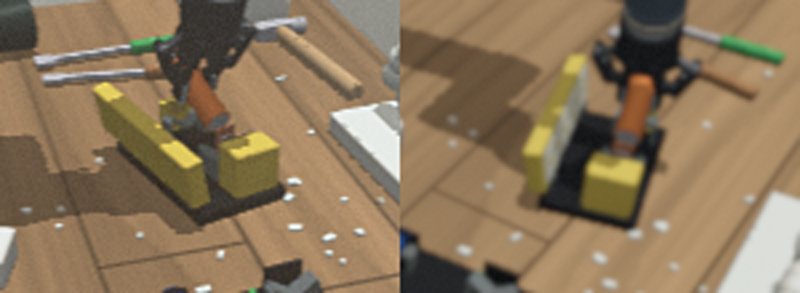

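The stick is tilted with its button up, over the bay and in line with it, and the flat end sits just above the plate and saddle. Next I lower, then press.

Call:
servo_tool(
  rows=[
    [[0,0,0,-0.0037,0,0.0054,-1],[0,0,0,-0.0037,0,0.0054,-1],[0,0,0,0,0,0,-1],[0,0,0,0,0,0,-1]],
  ],
)

```text
t: 6.7
tcp_pos: [0.5769, 0.2212, 0.0852]
tool_rot: [0.603, 0.778, 0.106, -0.138]
force: [0.8, -0.4, -1.9]
finger_gap: 0.371
gripper_force: 80.0
```

Call:
servo_tool(
  rows=[
    [[0,0,0,-0.0044,0,-0.0016,-1],[0,0,0,-0.0044,0,-0.0016,-1],[0,0,0,-0.0044,0,-0.0016,-1],[0,0,0,-0.0044,0,-0.0016,-1],[0,0,0,0,0,0,-1]],
  ],
)

```text
t: 7.12
tcp_pos: [0.5815, 0.2036, 0.0858]
tool_rot: [0.603, 0.778, 0.107, -0.139]
force: [-1.4, 7.0, -1.7]
finger_gap: 0.368
gripper_force: 80.0
```

```bash
python3 inhand.py w8
```

```text
7.1167 [0.5815 0.2036 0.0858] yaw 104.4 elev x 20.15 z [-0.087  0.333 -0.939] [-1.4  7.  -1.7] 0.368333292665181
bay rel [-0.0089  0.0011  0.0296]
tcp in bay -0.0018 0.0011 0.0308
```

The force of 7 N matches the spring at the expected 14 mm of travel. I press a bit further, then work out the tip about the flat end.

Call:
servo_tool(
  rows=[
    [[0,0,0,-0.0043,0,-0.0015,-1],[0,0,0,-0.0042,0,-0.0015,-1],[0,0,0,0,0,0,-1],[0,0,0,0,0,0,-1]],
  ],
)

```text
t: 7.55
tcp_pos: [0.5832, 0.1964, 0.086]
tool_rot: [0.603, 0.778, 0.107, -0.14]
force: [-0.8, 9.2, -2.3]
finger_gap: 0.372
gripper_force: 79.8
```

```bash
python3 inhand.py w9; python3 - <<'E'
import numpy as np
def tcp(phi,F):
    t=np.radians(phi+4.5);p=np.radians(phi);X=np.array([np.cos(p),np.sin(p)]);Z=np.array([np.sin(p),-np.cos(p)])
    return np.array(F)+.062*np.array([np.cos(t),np.sin(t)])+.002*X-.0034*Z,X,Z
n=7
ph=np.linspace(20,-4.5,n+1);Fx=np.linspace(-.068,-.070,n+1);Fz=np.linspace(.002,.001,n+1)
for i in range(n):
    a,X,Z=tcp(ph[i],(Fx[i],Fz[i]));b,_,_=tcp(ph[i+1],(Fx[i+1],Fz[i+1]));d=b-a;print(ph[i+1],b.round(4),"tx",(d@X).round(4),"tz",(d@Z).round(4))
E
```

```text
7.55 [0.5832 0.1964 0.086 ] yaw 104.42 elev x 20.26 z [-0.088  0.335 -0.938] [-0.8  9.2 -2.3] 0.3716763056672808
bay rel [-0.0021  0.0013  0.0323]
tcp in bay -0.0092 0.0012 0.031
16.5 [-0.0095  0.0279] tx 0.0001 tz 0.0039
13.0 [-0.0083  0.0241] tx 0.0001 tz 0.004
9.5 [-0.0073  0.0203] tx 0.0001 tz 0.004
6.0 [-0.0065  0.0163] tx 0.0001 tz 0.004
2.5 [-0.006   0.0123] tx 0.0001 tz 0.004
-1.0 [-0.0058  0.0083] tx 0.0001 tz 0.004
-4.5 [-0.0057  0.0042] tx 0.0001 tz 0.0041
```

Call:
servo_tool(
  rows=[
    [[0,-3.5,0,-0.001,0,0.004,-1],[0,-3.5,0,-0.001,0,0.004,-1],[0,-3.5,0,0,0,0.004,-1],[0,-3.5,0,0,0,0.004,-1],[0,-3.5,0,0,0,0.004,-1],[0,0,0,0,0,0,-1],[0,0,0,0,0,0,-1]],
  ],
)

```text
t: 8.23
tcp_pos: [0.5822, 0.1998, 0.0655]
tool_rot: [0.612, 0.791, 0.014, -0.019]
force: [-2.0, 6.6, -2.2]
finger_gap: 0.374
gripper_force: 80.1
```

```bash
python3 inhand.py w10;python3 axis.py w10; python3 - <<'E'
from h import *
im=load("w10")[0];a=im[20:320,150:500];b=cv2.resize(load("w10s")[0][85:160,265:350],(340,300),interpolation=cv2.INTER_CUBIC)
cv2.imwrite("pics/v10.png",np.hstack([a,b]))
E
```

```text
8.2333 [0.5822 0.1998 0.0655] yaw 104.54 elev x 2.66 z [-0.013  0.045 -0.999] [-2.   6.6 -2.2] 0.37353297083544934
bay rel [0.0052 0.0013 0.0107]
tcp in bay -0.0057 0.0013 0.0105
axis dir tool [ 0.9954  0.002  -0.0954] pitch deg -5.47 at x=0 y,z: [ 0.     -0.0002  0.0046]
shoulder x [ 0.0569  0.0001 -0.0124] row 150
```

View pics/v10.png

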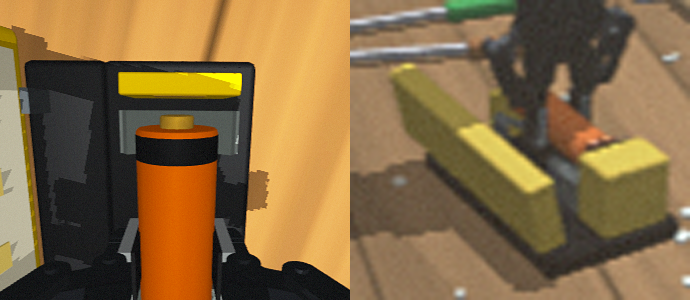

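The wrist view shows the button (tip at 327,136) short of the plain-contact wall (330,103) with a clear gap, and the stick centred in the saddle. I finish tipping.

Call:
servo_tool(
  rows=[
    [[0,-3.5,0,-0.0015,0,0.003,-1],[0,-3.5,0,-0.0015,0,0.003,-1],[0,0,0,0,0,0,-1],[0,0,0,0,0,0,-1]],
  ],
)

```text
t: 8.67
tcp_pos: [0.5839, 0.1974, 0.06]
tool_rot: [0.613, 0.789, -0.022, 0.03]
force: [-2.3, 8.7, 1.2]
finger_gap: 0.373
gripper_force: 80.8
```

```bash
python3 inhand.py w11;python3 axis.py w11
```

```text
8.6667 [0.5839 0.1974 0.06  ] yaw 104.36 elev x -4.25 z [ 0.02  -0.071 -0.997] [-2.3  8.7  1.2] 0.37304798801220235
bay rel [0.0087 0.0002 0.0044]
tcp in bay -0.0084 0.0003 0.005
axis dir tool [ 0.9903 -0.0038 -0.139 ] pitch deg -7.99 at x=0 y,z: [ 0.     -0.0001  0.004 ]
```

Call:
servo_tool(
  rows=[
    [[0,-2,0,0,0,0.001,-1],[0,-1,0,0,0,0.001,-1],[0,0,0,0,0,0,-1],[0,0,0,0,0,0,-1]],
  ],
)

```text
t: 9.1
tcp_pos: [0.5847, 0.1964, 0.0593]
tool_rot: [0.612, 0.788, -0.038, 0.051]
force: [-4.7, 8.2, 6.9]
finger_gap: 0.371
gripper_force: 82.2
```

```bash
python3 -c "
from station import manip
s=manip.sense();print(s['force'],s['ft_torque'],s['tcp_pos'])"; python3 axis.py w11 >/dev/null; python3 inhand.py w12; python3 axis.py w12; python3 - <<'E'
from h import *
im=load("w12")[0];print([(y,im[y,327].tolist()) for y in range(110,180,3)])
E
```

```text
[-4.70298582  8.20541076  6.92887888] [ 1.71873016  0.70770869 -0.10875813] [0.58469945 0.19644373 0.05932225]
9.1 [0.5847 0.1964 0.0593] yaw 104.35 elev x -7.3 z [ 0.035 -0.122 -0.992] [-4.7  8.2  6.9] 0.3711552665781438
bay rel [ 0.01   -0.0003  0.0031]
tcp in bay -0.0095 -0.0002 0.0043
axis dir tool [ 0.9826 -0.0087 -0.1857] pitch deg -10.7 at x=0 y,z: [ 0.     -0.0001  0.0036]
[(110, [33, 28, 30]), (113, [43, 42, 44]), (116, [89, 95, 88]), (119, [93, 100, 93]), (122, [91, 96, 88]), (125, [91, 97, 90]), (128, [88, 94, 87]), (131, [57, 90, 97]), (134, [25, 85, 112]), (137, [30, 107, 142]), (140, [38, 146, 195]), (143, [32, 138, 183]), (146, [39, 141, 189]), (149, [34, 141, 185]), (152, [0, 56, 139]), (155, [0, 58, 140]), (158, [0, 96, 209]), (161, [0, 105, 227]), (164, [0, 83, 191]), (167, [29, 28, 28]), (170, [26, 26, 27]), (173, [27, 27, 24]), (176, [31, 29, 29]), (179, [35, 31, 34])]
```

The stick now rests level on both saddles: tipping the tool further only turns it in the pads. I open partway to release it, staying clear of the LED bar.

Call:
servo_tool(
  rows=[
    [[0,0,0,0,0,0,-0.1],[0,0,0,0,0,0,0.1],[0,0,0,0,0,0,0.3],[0,0,0,0,0,0,0.3],[0,0,0,0,0,0,0.3],[0,0,0,0,0,0,0.3]],
  ],
  squeeze=20,
)

```text
t: 9.7
tcp_pos: [0.5845, 0.1937, 0.0574]
tool_rot: [0.611, 0.789, -0.04, 0.052]
force: [0.6, 1.0, 0.1]
finger_gap: 0.647
gripper_force: 0.0
```

```bash
python3 inhand.py w13; python3 - <<'E'
from h import *
im=load("w13")[0];a=im[20:320,150:500];b=cv2.resize(load("w13s")[0][85:160,265:350],(340,300),interpolation=cv2.INTER_CUBIC)
cv2.imwrite("pics/v13.png",np.hstack([a,b]))
E
```

```text
9.7 [0.5845 0.1937 0.0574] yaw 104.48 elev x -7.51 z [ 0.033 -0.127 -0.991] [0.6 1.  0.1] 0.6474770306405879
bay rel [0.0123 0.0007 0.0008]
tcp in bay -0.0121 0.0007 0.0024
```

View pics/v13.png

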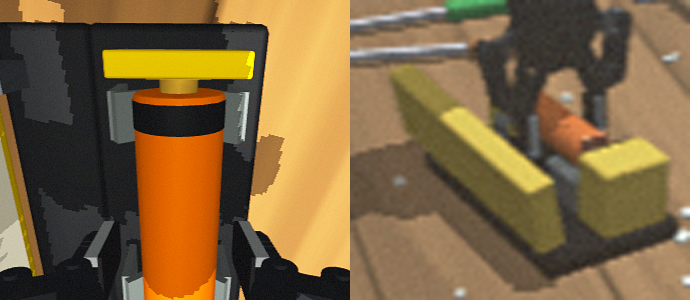

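The button now sits against the plain contact at (328,85–100), under the wall top, with the stick centred between the open fingers. I retreat straight up.

Call:
servo_tool(
  rows=[
    [[0,0,0,-0.0013,0,-0.01,0.3],[0,0,0,-0.0026,0,-0.02,0.3],[0,0,0,-0.0039,0,-0.03,0.3],[0,0,0,-0.0039,0,-0.03,0.3],[0,0,0,-0.0039,0,-0.03,0.3],[0,3.5,0,-0.0039,0,-0.03,0.3],[0,4,0,0,0,-0.02,0.3],[0,0,0,0,0,0,0.3]],
  ],
)

```text
t: 10.47
tcp_pos: [0.5875, 0.195, 0.2352]
tool_rot: [0.613, 0.79, 0.005, 0.004]
force: [1.1, -0.3, 0.3]
finger_gap: 0.651
gripper_force: 0.0
```

```bash
python3 inhand.py w14; python3 - <<'E'
from h import *
im,K,T=load("w14");u=np.array([np.cos(np.radians(104.4)),np.sin(np.radians(104.4)),0]);B=np.array([.5821,.2056,.055])
m=max([b for b in blobs(im,*RNG["orange"],300)],key=lambda b:b[0]);print(m[:3])
ys,xs=np.where(m[3]);v=np.array([-u[1],u[0],0])
for r in(ys.min(),ys.min()+15,ys.max()-15,ys.max()):
    e=plane(K,T,(xs[ys==r].mean(),r),.072)-B;print(r,(e@u).round(4),(e@v).round(4))
for z,x in((.055,.062),(.055,-.062)):print(proj(K,T,B+x*u))
c=im[60:360,150:500];b=cv2.resize(load("w14s")[0][85:215,265:412],(340,300),interpolation=cv2.INTER_CUBIC)
cv2.imwrite("pics/v14.png",np.hstack([c,b]))
E
```

```text
10.4667 [0.5875 0.195  0.2352] yaw 104.42 elev x 0.01 z [ 0.012  0.003 -1.   ] [ 1.1 -0.3  0.3] 0.6505531562279148
bay rel [ 0.0116 -0.0048  0.1801]
tcp in bay -0.0116 -0.0026 0.1802
(np.int32(3367), [321.3, 175.8], [304, 126, 35, 114])
126 0.0459 0.0002
141 0.0324 0.0003
224 -0.0494 -0.0008
239 -0.0655 0.0012
[321.26185895 107.86639727]
[321.73196633 229.59969324]
```

View pics/v14.png

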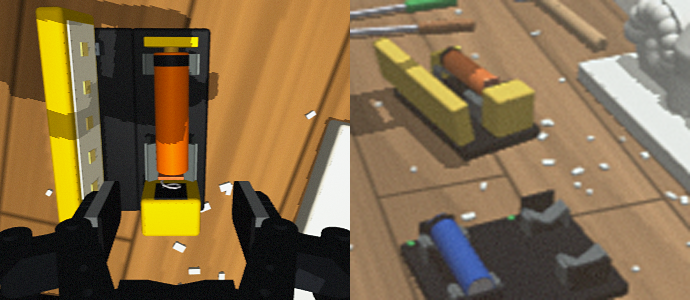

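The stick lies along the bay from the plain contact at (321,108) to the plate at (321,240). It is centred within about 1 mm, the spring is holding it, the blue stick is still in the dock, and the arm is clear. I hand in.

```bash
python3 -c "
from station import manip
print(manip.sign_off())"
```

```text
the job is handed in; nothing more can be done
None
```

I loaded the orange stick into the lamp: flat end on the spring contact, then tipped down home against the plain contact. The blue stick is still in the dock, and I handed the job in at about 10.5 s with the arm clear.

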